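# Close a substrate tub and slide it under the staging shelf

### The job

The blue-lidded tub in the rack's lane has its lid only half on: press the lid down until it is fully home, with no black seal showing. Then slide the closed tub along its own lane, in under the shelf, until it stands against the yellow back stop. Leave the white-lidded tub in the other lane and the orange tape roll on the shelf where they are.

Things in the scene. Friction and masses are not known exactly. Their poses are not given: they have to be found in the camera images.
- rack: Fixed metal rack with two parallel lanes, 350 x 292 mm, 124 mm high, turned up to 17 degrees either way. Origin on the table, midway between the lanes; x runs along the lanes towards the back stop, away from the robot, y left, z up. Floor plate 6 mm thick, x -185 to 165 mm. Lane centres at y = +70 and -70 mm; lanes 112 mm wide between guide rails with tops 28 mm above the table.
- shelf_edge (a point): Middle of the lower front edge of the rack's fixed shelf, 104 mm above the table. The shelf covers both lanes from here (rack x = 56 mm) to the rack's far end (x = 165 mm), underside at 104 mm, top at 116 mm, with a yellow front edge 20 mm high up to 124 mm.
- back_stop (a point): Middle of the near face of the yellow back stop, 40 mm high, that closes both lanes at their far end under the shelf (rack x = 147 mm); the point is 6 mm above the table. A tub touching the stop has its origin at rack x = 77 mm, and its near end sticks out about 54 mm in front of the shelf's edge.
- tub: Cream tub to be closed, 0.3 to 0.7 kg, loose, in either one of the two lanes, in front of the shelf, on the floor plate, long side along the lane. Body 140 (x) x 100 (y) mm, 64 mm high, then a rim 150 x 110 mm from 64 to 70 mm, then a black seal neck up to 88 mm that the lid goes over. Origin: middle of its underside; x axis along the lane to the stop within 2 degrees, z up.
- lid_top (a point): Middle of the top of the blue lid, which is flat, 150 x 110 mm and 20 mm tall, with a pale round filter disc. Fully home, this point is 90 mm above the tub's underside (96 mm above the table); at the start it is 12 to 16 mm higher, too high to go under the shelf. The lid goes straight down wherever it is pressed.
- blue_lid (a joint): How far the blue lid has been pressed down on its tub, in m: 0 = resting loosely, 0.016 = fully home (hard stop); it starts at 0 to 0.004. A stiff friction of about 7 N must be overcome; the lid stays where it is left and does not spring back.
- white_tub: Tub of the same size and shape, lid white and already home (90 mm high in all), loose in the other lane beside the blue-lidded tub, to be left alone. Origin: middle of its underside.
- tape_roll: Orange tape roll, 84 mm in diameter, 24 mm high, lying loose on top of the shelf, to be left alone. Origin: middle of its underside.
Not all that is in view belongs to the job. Leave any green look-alike of the tub alone.

How it is judged:
On the way:
1. the blue lid is pressed fully home (within 2.5 mm of its stop) while the tub still stands clear in front of the shelf (value of joint blue_lid above 0.0135 m and x of tub in the frame of rack below -0.025 m), for 0.2 s.
At the end, for the whole second after the job is handed in: Blue lid within 2.5 mm of fully home; its tub upright and at rest on the floor plate of a lane, within 0.15 rad of the lane and 12 mm of touching the back stop (origin beyond 65 mm along the rack's x); white-lidded tub and tape roll within 20 mm of their starts (value of joint blue_lid above 0.0135 m and x of tub in the frame of rack above 0.065 m and z of tub in the frame of rack below 0.012 m and angle between tub's own z axis and vertical below 0.08 rad and angle between the x axis of tub and the x axis of rack, either way round below 0.15 rad and (y of tub in the frame of rack between 0.055 and 0.085 m or y of tub in the frame of rack between -0.085 and -0.055 m) and linear speed of tub below 0.02 m/s and distance of each of white_tub, tape_roll from where it was at the start of the episode below 0.02 m).
It fails at once if the white-lidded tub is moved by more than 20 mm (distance of white_tub from where it was at the start of the episode above 0.02 m).
It fails at once if the tape roll is moved by more than 20 mm (distance of tape_roll from where it was at the start of the episode above 0.02 m).
It also fails if it takes over 45 s, if anything falls off the work surface, if the arm or the gripper's body presses on something with over 40 N, if the wrist force passes 120 N, or if a joint passes its speed limit or range.

### The arm

A 6-joint arm with a two-finger parallel gripper is mounted at the origin on the work surface. World frame = base frame: x ahead of the robot, y to its left, z up, the work surface at z = 0. Lengths are in m, angles in rad, forces in N, time in s.
With the tool pointing down it reaches from about 0.35 to 0.8 m from the base axis. Payload 7.3 kg.
Tool frame: the origin (TCP) lies midway between the tips of the shut fingers; the grasp point (between the pads) lies 19 mm behind it; z points along the fingers, y is the line along which they close (so a half turn about z gives the same grasp; the last joint's range is limited). The gripper opens to 85 mm and grips with 20 to 120 N. Pads are 22 mm wide; open, the fingers measure 114 mm over their backs; the gripper's body (76 mm by 85 mm) begins 54 mm behind the grasp point. The pads swing forward as they close: fully open they stand 13 mm farther back than shut.
Start: joints at [-1.45, 0.342, 1.524, -0, 1.275, -0.146], TCP at [0.138, -0.506, 0.2] pointing down, gripper open.
Joint ranges: [-2.53, 2.53], [-0.77, 2.02], [0.04, 2.7], [-1, 4.14], [0.28, 2.66], [-3.11, 3.11]. Speed limits (rad/s): [2.57, 2.57, 3.14, 3.14, 3.14, 3.14].

### API

Orientations are given as a unit quaternion [w, x, y, z].
In Python, from bench import sensors, optics, manip gives the robot as it stands. The module is installed in compiled form; this text tells all that it offers.
- The arm moves only by the tool jog_arm, never from a script. Its argument "plan" is a list of rows, each an object with "travel": the shift along the tool's x, y, z in m, a list of three; "rotation": the turn, a rotation vector about the tool's x, y, z in degrees, a list of three; "gripper": the opening, from 0 (shut) to 1 (fully open). A call has 1 to 20 rows; each row shifts and turns the commanded pose from where the row before left it, along the tool's axes as they then stand; what a row does not reach is not made up. A row lasts 1/10 s, in which the tool goes at most 50 mm and 8.59 degrees, less where a joint would pass 70% of its speed; a pose out of reach is approached as far as the arm can. A call is refused whole if a number of a shift passes 0.05 or a number of a turn 8.59, either way. A call with a gripper value outside its range is refused whole. The fingers move at their own pace and stop on an object; "newtons" is the grip in N (left out, the last holds). Time passes only in rows, so rows that do not move let the fingers close. It gives the time, the measured TCP pose, the force, the opening and the grip force at its end, in the units of the state.
- sensors.sense(): the state, without advancing time (a new reading comes with each control period).
- optics.grab_frame(name): name is "scene" or "top"; returns a dict with "image" (400x640x3 uint8, red, green, blue), "fx", "fy", "cx", "cy" (pixels), "xyz" and "orientation" of the camera in the world. Camera axes: x right, y up, looking along -z (the intrinsics and any distortion apply to the point x, -y, -z); pixel columns grow to the right and rows downward; lengths in m; the calibration is good to about 2 mm. A picture is of the moment at which its call begins. There is no depth.
- manip.job_done(): hands the job in; it is judged then, once.
The state is a dict: "time_s": time; "qpos": joint angles; "dq": joint speeds; "joint_torque": joint torques, N m; "eef_pos": TCP position; "orientation": TCP orientation; "contact_force": force on the tool from outside, world axes, zero at the start; "wrist_torque": the same for the moment, N m; "opening": finger opening in m; "gripper_force": force on a finger pad.
Only numpy, scipy, OpenCV 4.12 (cv2) and the standard library are available. Lean on these libraries where they do the work, as an engineer would, in place of code of your own. Each camera call takes 0.05 s, during which the arm holds its last target. There are 200 camera calls.

## Working session

There is one attempt and no reset: what is moved stays moved. The work goes in short steps, Python scripts to look and compute and a tool call to move; the robot and the scene stay as the last step left them, time stands still between calls to the robot, and variables do not carry over. Pictures are saved under pics/ and viewed, at most 12 in all, crops included, and the job is handed in when it is done.

Besides the shell and the picture viewer there is one more tool, called as name(argument=value, ...) on one line, values as JSON. jog_arm: Moves the arm, as the interface text tells. Its arguments: {"type":"object","properties":{"plan":{"type":"array","items":{"type":"object","properties":{"travel":{"type":"array","items":{"type":"number"}},"rotation":{"type":"array","items":{"type":"number"}},"gripper":{"type":"number"}}}},"newtons":{"type":"number"}},"required":["plan"]}

```bash
mkdir -p pics; python3 - <<'E'
from bench import sensors, optics
import cv2, numpy as np, pickle
d={}
for n in("scene","top"):
    f=optics.grab_frame(n); d[n]=f
    cv2.imwrite(f"pics/{n}0.png",f["image"][:,:,::-1])
    print(n,{k:v for k,v in f.items() if k!="image"})
pickle.dump(d,open("f0.pkl","wb"))
print(sensors.sense())
E
```

```text
scene {'fx': 372.635770248512, 'fy': 372.635770248512, 'cx': 323.7848153418608, 'cy': 200.39587598982695, 'xyz': array([ 0.96760666, -0.54058367,  0.50719269]), 'orientation': array([0.82928854, 0.47041018, 0.15389382, 0.25944456])}
top {'fx': 398.5524828731662, 'fy': 398.5524828731662, 'cx': 319.4754275182839, 'cy': 196.49576828328338, 'xyz': array([ 0.46196807, -0.03341475,  0.79143126]), 'orientation': array([ 0.71074167,  0.07179015, -0.05743863, -0.69741899])}
{'time_s': 0.1, 'qpos': array([-1.45002106e+00,  3.42645001e-01,  1.52493107e+00, -3.12893472e-05,
        1.27537484e+00, -1.46028234e-01]), 'dq': array([ 0.00058876, -0.00200556, -0.0018605 , -0.0016488 ,  0.00051358,
       -0.00034661]), 'joint_torque': array([ 2.18212022e-03, -4.34446728e+01, -2.46489447e+01, -8.71218617e-05,
        4.61528063e-03,  3.77094281e-06]), 'eef_pos': array([ 0.13836472, -0.50602728,  0.19979631]), 'orientation': array([-6.79262688e-04,  9.91114338e-01,  1.33010928e-01, -6.38788124e-06]), 'contact_force': array([-0.66181866, -0.05655615,  0.24043025]), 'wrist_torque': array([-0.00336186, -0.00639978,  0.04260094]), 'gripper_force': 0.0, 'opening': 0.08553125792285583}
```

View pics/scene0.png

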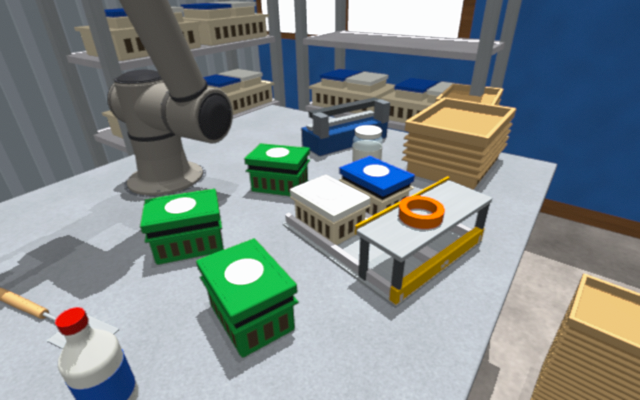

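View pics/top0.png

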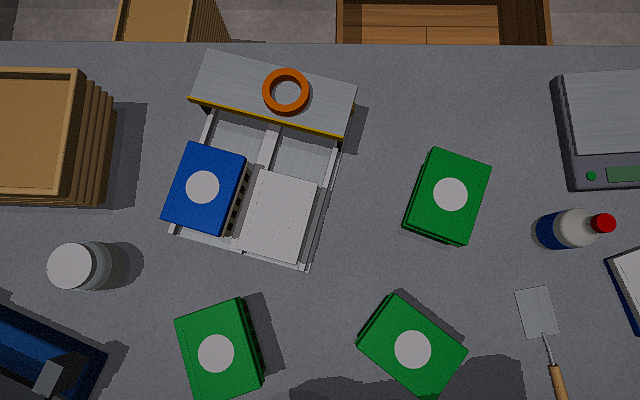

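The top view shows the blue lid at about (203,187) with its disc. The yellow shelf edge runs (188,98)–(344,138), the white lid is at (280,217) and the tape at (286,92). The scene view shows the blue lid at (377,175).

```bash
cat >h.py <<'E'
import numpy as np, cv2
from scipy.spatial.transform import Rotation as R
def ray(f,u,v):
    q=f["orientation"]; M=R.from_quat([q[1],q[2],q[3],q[0]]).as_matrix()
    d=M@np.array([(u-f["cx"])/f["fx"],-(v-f["cy"])/f["fy"],-1]); return f["xyz"],d
def onz(f,u,v,z):
    o,d=ray(f,u,v); return o+d*(z-o[2])/d[2]
def tri(a,b):
    (o,d),(p,e)=a,b; s=np.linalg.lstsq(np.c_[d,-e],p-o,rcond=None)[0]
    x,y=o+d*s[0],p+e*s[1]; return (x+y)/2,np.linalg.norm(x-y)
def blobs(f,lo,hi,box,n=1):
    h=cv2.cvtColor(f["image"],cv2.COLOR_RGB2HSV); m=cv2.inRange(h,lo,hi)
    k=np.zeros_like(m); x0,y0,x1,y1=box; k[y0:y1,x0:x1]=m[y0:y1,x0:x1]
    c=cv2.findContours(k,cv2.RETR_EXTERNAL,cv2.CHAIN_APPROX_NONE)[0]
    return sorted(c,key=cv2.contourArea)[::-1][:n]
def cen(c):
    m=cv2.moments(c); return m["m10"]/m["m00"],m["m01"]/m["m00"]
BLUE=((100,120,40),(130,255,255)); YEL=((18,120,60),(30,255,255)); PALE=((0,0,120),(180,70,255))
E
python3 - <<'E'
import pickle; from h import *
d=pickle.load(open("f0.pkl","rb")); t,s=d["top"],d["scene"]
a=cen(blobs(t,*PALE,(182,165,223,208))[0]); b=cen(blobs(s,*PALE,(360,160,395,184))[0])
print(a,b); p,e=tri(ray(t,*a),ray(s,*b)); print("disc",p,e)
c=blobs(t,*BLUE,(150,130,255,245))[0]; r=cv2.minAreaRect(c); bx=cv2.boxPoints(r)
print(r,[onz(t,*q,p[2])[:2].round(4) for q in bx])
y=blobs(t,*YEL,(180,85,360,145))[0].reshape(-1,2)
l,rr=y[y[:,0].argmin()],y[y[:,0].argmax()]
vx,vy,x0,y0=cv2.fitLine(y,cv2.DIST_L2,0,.01,.01).ravel()
L=[onz(t,u,y0+(u-x0)*vy/vx,.114)[:2] for u in (l[0],rr[0])]
v=L[1]-L[0]; print(l,rr,L,np.linalg.norm(v)); n=np.array([-v[1],v[0]])/np.linalg.norm(v)
print("yaw deg",np.degrees(np.arctan2(n[1],n[0])),"mid",(L[0]+L[1])/2)
o=(L[0]+L[1])/2-.056*n; yw=np.array([-n[1],n[0]]); print("rack o",o,"lid in rack",(p[:2]-o)@n,(p[:2]-o)@yw)
E
```

```text
(201.993894993895, 186.65730565730564) (375.7154673283705, 170.066170388751)
disc [0.60187265 0.1881356  0.1120584 ] 0.0007220072616583023
((202.8000030517578, 187.59999084472656), (63.87799835205078, 86.01394653320312), 18.434947967529297) [array([0.5445, 0.2587]), array([0.6926, 0.2234]), array([0.6567, 0.1122]), array([0.5117, 0.1511])]
[186  97] [343 138] [array([0.76914523, 0.22920872]), array([ 0.69500093, -0.05787421])] 0.2965029329943028
yaw deg -14.481217281697882 mid [0.73207308 0.08566726]
rack o [0.67785222 0.09967076] lid in rack -0.09568741972096642 0.06665463123980703
```

jog_arm(plan=[{"travel": [0, 0, 0], "rotation": [0, 0, 7.45], "gripper": 0}, {"travel": [0, 0, 0], "rotation": [0, 0, 7.45], "gripper": 0}, {"travel": [0, 0, 0], "rotation": [0, 0, 7.45], "gripper": 0}, {"travel": [0, 0, 0], "rotation": [0, 0, 7.45], "gripper": 0}, {"travel": [0.0153, -0.0437, 0], "rotation": [0, 0, 0], "gripper": 0}, {"travel": [0.0153, -0.0437, 0], "rotation": [0, 0, 0], "gripper": 0}, {"travel": [0.0153, -0.0437, 0], "rotation": [0, 0, 0], "gripper": 0}, {"travel": [0.0153, -0.0437, 0], "rotation": [0, 0, 0], "gripper": 0}, {"travel": [0.0153, -0.0437, 0], "rotation": [0, 0, 0], "gripper": 0}, {"travel": [0.0153, -0.0437, 0], "rotation": [0, 0, 0], "gripper": 0}, {"travel": [0.0153, -0.0437, 0], "rotation": [0, 0, 0], "gripper": 0}, {"travel": [0.0153, -0.0437, 0], "rotation": [0, 0, 0], "gripper": 0}, {"travel": [0.0153, -0.0437, 0], "rotation": [0, 0, 0], "gripper": 0}, {"travel": [0.0153, -0.0437, 0], "rotation": [0, 0, 0], "gripper": 0}, {"travel": [0.0153, -0.0437, 0], "rotation": [0, 0, 0], "gripper": 0}, {"travel": [0.0153, -0.0437, 0], "rotation": [0, 0, 0], "gripper": 0}, {"travel": [0.0153, -0.0437, 0], "rotation": [0, 0, 0], "gripper": 0}, {"travel": [0.0153, -0.0437, 0], "rotation": [0, 0, 0], "gripper": 0}, {"travel": [0.0153, -0.0437, 0], "rotation": [0, 0, 0], "gripper": 0}, {"travel": [0.0153, -0.0437, 0], "rotation": [0, 0, 0], "gripper": 0}])

```text
time_s: 2.1
eef_pos: [0.5512, 0.111, 0.2]
orientation: [0.0, 0.992, -0.126, -0.0]
contact_force: [0.1, 0.5, 0.3]
opening: 0.0002
gripper_force: 0.0
```

jog_arm(plan=[{"travel": [0.015, -0.0435, 0], "rotation": [0, 0, 0], "gripper": 0}, {"travel": [0.015, -0.0435, 0], "rotation": [0, 0, 0], "gripper": 0}, {"travel": [0, 0, 0.04], "rotation": [0, 0, 0], "gripper": 0}, {"travel": [0, 0, 0.035], "rotation": [0, 0, 0], "gripper": 0}, {"travel": [0, 0, 0], "rotation": [0, 0, 0], "gripper": 0}])

```text
time_s: 2.6
eef_pos: [0.5978, 0.1855, 0.1195]
orientation: [0.002, 0.992, -0.126, -0.006]
contact_force: [-0.8, 0.2, -0.7]
opening: 0.0001
gripper_force: 0.0
```

```bash
python3 - <<'E'
from bench import optics; import cv2
f=optics.grab_frame("scene")["image"][120:240,280:460]
cv2.imwrite("pics/s1.png",cv2.resize(f,None,fx=4,fy=4)[:,:,::-1])
E
```

```text
(no output)
```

View pics/s1.png

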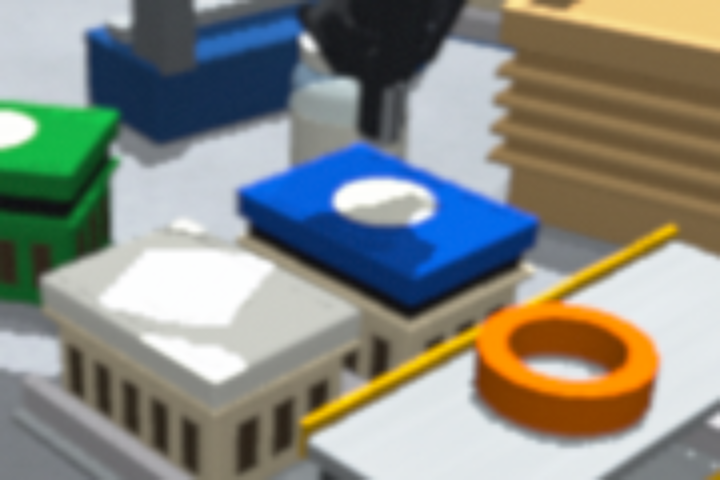

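The finger ends at crop (382,140), about 15 px above the disc (385,203), where I expected it nearly on the disc. I'll check the projections in both views.

```bash
cat >>h.py <<'E'
def proj(f,p):
    q=f["orientation"]; M=R.from_quat([q[1],q[2],q[3],q[0]]).as_matrix()
    c=M.T@(np.array(p)-f["xyz"]); return f["cx"]+f["fx"]*c[0]/-c[2], f["cy"]-f["fy"]*c[1]/-c[2]
E
python3 - <<'E'
from h import *; from bench import optics,sensors
p=sensors.sense()["eef_pos"]; print(p); out=[]
for n in("scene","top"):
    f=optics.grab_frame(n); u,v=proj(f,p); u2,v2=proj(f,p+[0,0,.06])
    print(n,u,v,u2,v2)
    im=f["image"][:,:,::-1].copy()
    x,y=((280,120),(120,110))[n=="top"]
    c=cv2.resize(im[y:y+110,x:x+180],None,fx=4,fy=4)
    for a,b in((u,v),(u2,v2)): cv2.drawMarker(c,(int((a-x+.5)*4),int((b-y+.5)*4)),(0,0,255),0,14,2)
    out.append(cv2.resize(c,(480,293)))
cv2.imwrite("pics/s2.png",np.vstack(out))
E
```

```text
[0.59970432 0.18557021 0.12292958]
scene 374.5223268488676 166.17470525433112 376.04199664262904 142.53297903888176
top 201.3075168346013 186.43950597910663 189.50551771570082 178.55908271889044
```

View pics/s2.png

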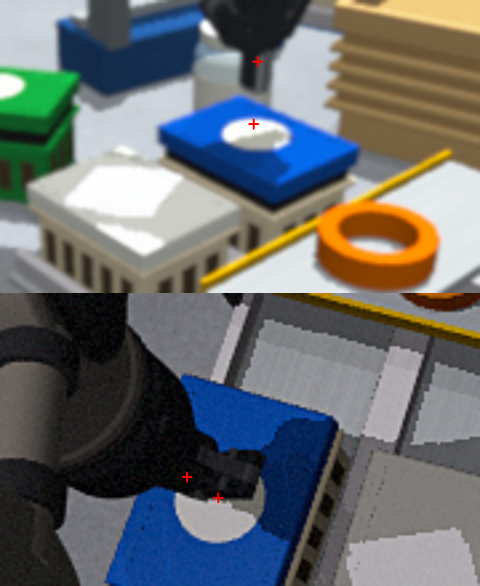

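```bash
python3 - <<'E'
from h import *; from bench import optics,sensors
s=sensors.sense(); print(s["eef_pos"],s["orientation"],s["qpos"])
S=optics.grab_frame("scene");T=optics.grab_frame("top")
print("tri",tri(ray(S,375.6,155.6),ray(T,208,181)))
a=cv2.resize(S["image"][90:190,330:430],(590,590),interpolation=cv2.INTER_CUBIC)[:, :, ::-1].astype(float)
b=cv2.resize(T["image"][150:210,170:250],(0,0),fx=7,fy=7,interpolation=cv2.INTER_CUBIC)[:, :, ::-1].astype(float)
g=lambda x:(255*(np.clip(x,0,255)/255)**.5).astype(np.uint8)
c=np.zeros((590,800,3),np.uint8); c[:400,:400]=cv2.resize(g(a),(400,400)); c[:300,400:800]=cv2.resize(g(b),(400,300))
cv2.imwrite("pics/s3.png",c[:400])
E
```

```text
[0.60235895 0.18573265 0.12698041] [-2.58075670e-04  9.91968115e-01 -1.26484292e-01  9.57673746e-04] [ 1.77634979e-01  5.93350100e-01  1.31968720e+00 -8.68595497e-05
  1.22657336e+00  2.00210866e+00]
tri (array([0.60561871, 0.16691786, 0.15703468]), np.float64(0.008735408727748672))
```

View pics/s3.png

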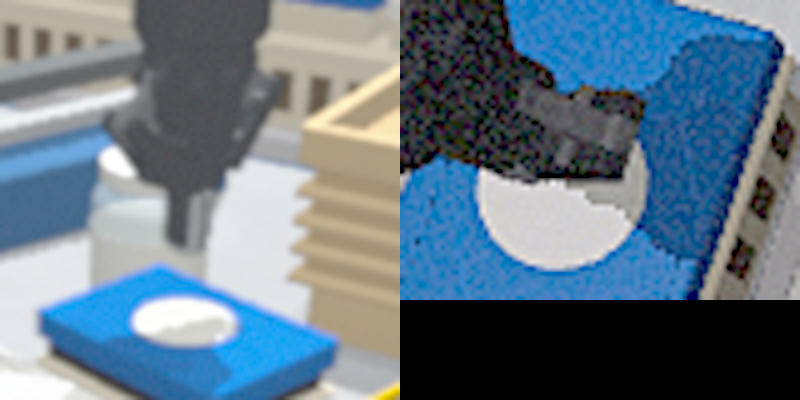

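The picture puts the fingertip about 30 mm higher than the reported TCP. I'll descend gently and let the force show where contact is.

jog_arm(plan=[{"travel": [0, 0, 0.005], "rotation": [0, 0, 0], "gripper": 0}, {"travel": [0, 0, 0.005], "rotation": [0, 0, 0], "gripper": 0}, {"travel": [0, 0, 0], "rotation": [0, 0, 0], "gripper": 0}])

```text
time_s: 3.15
eef_pos: [0.6011, 0.1856, 0.1148]
orientation: [0.0, 0.992, -0.126, -0.0]
contact_force: [-0.3, 0.0, -0.4]
opening: -0.0002
gripper_force: 0.0
```

jog_arm(plan=[{"travel": [0, 0, 0.005], "rotation": [0, 0, 0], "gripper": 0}, {"travel": [0, 0, 0], "rotation": [0, 0, 0], "gripper": 0}])

```text
time_s: 3.35
eef_pos: [0.6011, 0.1857, 0.1096]
orientation: [0.0, 0.992, -0.126, -0.001]
contact_force: [0.3, 0.1, 0.4]
opening: -0.0001
gripper_force: 0.0
```

jog_arm(plan=[{"travel": [0, 0, 0.004], "rotation": [0, 0, 0], "gripper": 0}, {"travel": [0, 0, 0.004], "rotation": [0, 0, 0], "gripper": 0}, {"travel": [0, 0, 0], "rotation": [0, 0, 0], "gripper": 0}])

```text
time_s: 3.65
eef_pos: [0.6011, 0.1857, 0.1015]
orientation: [0.0, 0.992, -0.126, -0.001]
contact_force: [-0.4, -0.3, 0.1]
opening: 0.0
gripper_force: 0.0
```

```bash
python3 - <<'E'
from h import *; from bench import optics,sensors
print(sensors.sense()["contact_force"])
S=optics.grab_frame("scene")["image"];T=optics.grab_frame("top")["image"]
g=lambda x:(255*(x/255)**.6).astype(np.uint8)
c=np.hstack([cv2.resize(g(S[100:200,320:420]),(400,400)),cv2.resize(g(T[140:220,160:240]),(400,400))])
cv2.imwrite("pics/s4.png",c[:,:,::-1])
E
```

```text
[-0.36101179 -0.26979668  0.08654861]
```

View pics/s4.png

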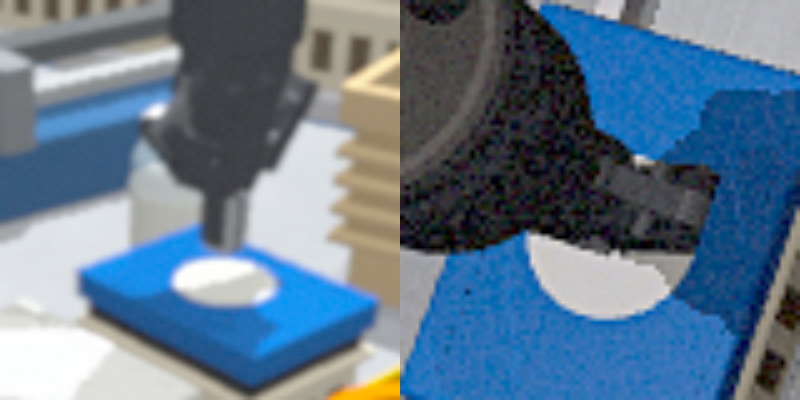

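The tip shows about 30 mm above the reported z, with no contact yet, so I'll keep descending on force.

jog_arm(plan=[{"travel": [0, 0, 0.006], "rotation": [0, 0, 0], "gripper": 0}, {"travel": [0, 0, 0.006], "rotation": [0, 0, 0], "gripper": 0}, {"travel": [0, 0, 0], "rotation": [0, 0, 0], "gripper": 0}])

```text
time_s: 4.05
eef_pos: [0.6007, 0.1857, 0.089]
orientation: [0.0, 0.992, -0.126, -0.001]
contact_force: [-0.6, 0.5, 0.3]
opening: 0.0
gripper_force: 0.0
```

jog_arm(plan=[{"travel": [0, 0, 0.005], "rotation": [0, 0, 0], "gripper": 0}, {"travel": [0, 0, 0], "rotation": [0, 0, 0], "gripper": 0}])

```text
time_s: 4.25
eef_pos: [0.6011, 0.1857, 0.0846]
orientation: [0.0, 0.992, -0.126, -0.001]
contact_force: [0.0, 0.1, 0.4]
opening: -0.0
gripper_force: 0.0
```

jog_arm(plan=[{"travel": [0, 0, 0.004], "rotation": [0, 0, 0], "gripper": 0}, {"travel": [0, 0, 0], "rotation": [0, 0, 0], "gripper": 0}])

```text
time_s: 4.45
eef_pos: [0.6012, 0.1857, 0.0808]
orientation: [0.0, 0.992, -0.126, -0.0]
contact_force: [-0.1, 0.2, -0.2]
opening: -0.0002
gripper_force: 0.0
```

jog_arm(plan=[{"travel": [0, 0, 0.004], "rotation": [0, 0, 0], "gripper": 0}, {"travel": [0, 0, 0], "rotation": [0, 0, 0], "gripper": 0}])

```text
time_s: 4.65
eef_pos: [0.6017, 0.1858, 0.0774]
orientation: [-0.0, 0.992, -0.126, 0.0]
contact_force: [0.7, 0.4, 0.9]
opening: -0.0002
gripper_force: 0.5
```

jog_arm(plan=[{"travel": [0, 0, 0.003], "rotation": [0, 0, 0], "gripper": 0}, {"travel": [0, 0, 0], "rotation": [0, 0, 0], "gripper": 0}])

```text
time_s: 4.85
eef_pos: [0.6017, 0.1858, 0.0748]
orientation: [-0.0, 0.992, -0.126, 0.0]
contact_force: [-0.6, 0.5, 2.8]
opening: 0.0001
gripper_force: 1.6
```

jog_arm(plan=[{"travel": [0, 0, 0.003], "rotation": [0, 0, 0], "gripper": 0}, {"travel": [0, 0, 0], "rotation": [0, 0, 0], "gripper": 0}])

```text
time_s: 5.05
eef_pos: [0.6017, 0.1858, 0.0718]
orientation: [-0.0, 0.992, -0.126, 0.0]
contact_force: [0.2, 0.3, 4.1]
opening: 0.0004
gripper_force: 1.9
```

```bash
python3 - <<'E'
from h import *; from bench import optics,sensors
S=optics.grab_frame("scene")["image"];T=optics.grab_frame("top")["image"]
g=lambda x:(255*(x/255)**.6).astype(np.uint8)
c=np.hstack([cv2.resize(g(S[100:200,320:420]),(400,400)),cv2.resize(g(T[140:220,160:240]),(400,400))])
cv2.imwrite("pics/s5.png",c[:,:,::-1])
E
```

```text
(no output)
```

View pics/s5.png

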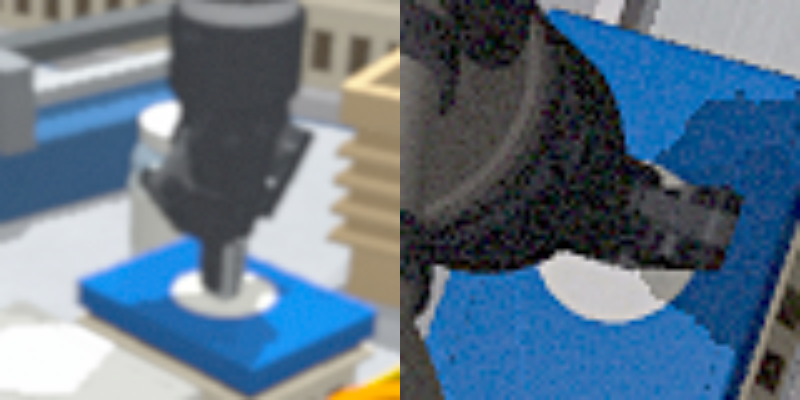

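Contact is centred on the disc and the seal is narrowing. I'll press on until the force jumps at the stop.

jog_arm(plan=[{"travel": [0, 0, 0.003], "rotation": [0, 0, 0], "gripper": 0}, {"travel": [0, 0, 0], "rotation": [0, 0, 0], "gripper": 0}])

```text
time_s: 5.35
eef_pos: [0.6017, 0.1858, 0.0687]
orientation: [-0.0, 0.992, -0.126, 0.0]
contact_force: [-0.4, -1.1, 4.0]
opening: 0.0004
gripper_force: 2.0
```

jog_arm(plan=[{"travel": [0, 0, 0.003], "rotation": [0, 0, 0], "gripper": 0}, {"travel": [0, 0, 0], "rotation": [0, 0, 0], "gripper": 0}])

```text
time_s: 5.55
eef_pos: [0.6017, 0.1858, 0.0656]
orientation: [-0.0, 0.992, -0.126, 0.0]
contact_force: [-0.1, -0.9, 3.5]
opening: 0.0001
gripper_force: 1.9
```

jog_arm(plan=[{"travel": [0, 0, 0.003], "rotation": [0, 0, 0], "gripper": 0}, {"travel": [0, 0, 0], "rotation": [0, 0, 0], "gripper": 0}])

```text
time_s: 5.75
eef_pos: [0.6018, 0.1859, 0.065]
orientation: [-0.0, 0.992, -0.126, 0.001]
contact_force: [-5.9, -1.1, 18.1]
opening: -0.0002
gripper_force: 9.3
```

The force jumped at reading 0.065, which is true 0.096, so the offset is +31 mm. One firmer press, then look.

jog_arm(plan=[{"travel": [0, 0, 0.002], "rotation": [0, 0, 0], "gripper": 0}, {"travel": [0, 0, 0], "rotation": [0, 0, 0], "gripper": 0}, {"travel": [0, 0, 0], "rotation": [0, 0, 0], "gripper": 0}])

```text
time_s: 6.05
eef_pos: [0.6019, 0.1859, 0.0649]
orientation: [-0.0, 0.992, -0.126, 0.002]
contact_force: [-10.1, -2.6, 29.8]
opening: 0.0002
gripper_force: 14.8
```

jog_arm(plan=[{"travel": [0, 0, -0.02], "rotation": [0, 0, 0], "gripper": 0}, {"travel": [0, 0, -0.04], "rotation": [0, 0, 0], "gripper": 0}, {"travel": [0, 0, -0.04], "rotation": [0, 0, 0], "gripper": 0}, {"travel": [-0.04, 0, 0], "rotation": [0, 0, 0], "gripper": 0}, {"travel": [-0.04, 0, 0], "rotation": [0, 0, 0], "gripper": 0}, {"travel": [-0.04, 0, 0], "rotation": [0, 0, 0], "gripper": 0.5}, {"travel": [0, 0, 0], "rotation": [0, 0, 0], "gripper": 0.5}])

```text
time_s: 6.75
eef_pos: [0.4804, 0.2167, 0.1598]
orientation: [0.001, 0.992, -0.125, -0.002]
contact_force: [0.5, 0.1, 1.0]
opening: 0.0284
gripper_force: 0.0
```

```bash
python3 - <<'E'
from h import *; from bench import optics,sensors
print(sensors.sense()["eef_pos"])
s=optics.grab_frame("scene");t=optics.grab_frame("top")
b=cen(blobs(s,*PALE,(360,160,395,190))[0]);print(b)
a=cen(blobs(t,*PALE,(182,165,223,208))[0]);print(a); print(tri(ray(t,*a),ray(s,*b)))
S,T=s["image"],t["image"]
g=lambda x:(255*(x/255)**.6).astype(np.uint8)
c=np.hstack([cv2.resize(g(S[100:220,310:430]),(400,400)),cv2.resize(g(T[110:270,120:280]),(400,400))])
cv2.imwrite("pics/s6.png",c[:,:,::-1])
E
```

```text
[0.48036285 0.21671993 0.15984558]
(375.37911646586343, 175.20321285140562)
(204.26107226107223, 188.2089425725789)
(array([0.60188609, 0.18830078, 0.09823839]), np.float64(0.0005618244684426018))
```

View pics/s6.png

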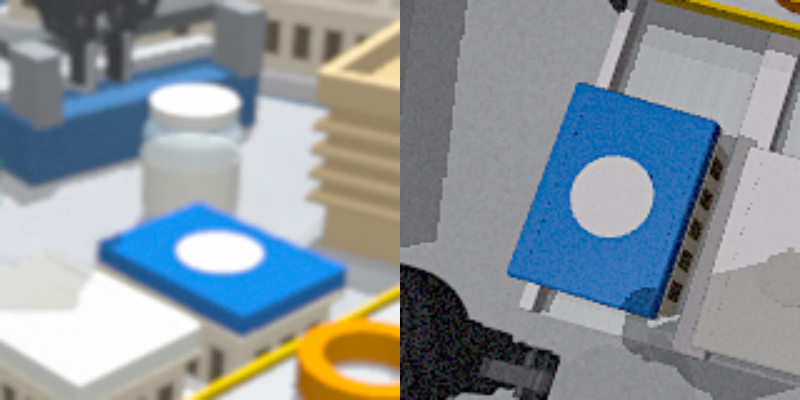

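The lid is home: disc z is 0.098 and no black seal shows (blue lid in scene crop at (220,265)). Now down behind the tub, tip at true z about 0.06.

jog_arm(plan=[{"travel": [0, -0.002, 0.044], "rotation": [0, 0, 0], "gripper": 0.5}, {"travel": [0, -0.002, 0.044], "rotation": [0, 0, 0], "gripper": 0.5}, {"travel": [0, 0, 0.044], "rotation": [0, 0, 0], "gripper": 0.5}, {"travel": [0, 0, 0], "rotation": [0, 0, 0], "gripper": 0.5}, {"travel": [0.012, 0, 0], "rotation": [0, 0, 0], "gripper": 0.5}, {"travel": [0.012, 0, 0], "rotation": [0, 0, 0], "gripper": 0.5}, {"travel": [0, 0, 0], "rotation": [0, 0, 0], "gripper": 0.5}])

```text
time_s: 7.55
eef_pos: [0.5139, 0.2136, 0.0309]
orientation: [-0.001, 0.992, -0.127, 0.003]
contact_force: [0.3, 0.6, -0.1]
opening: 0.0429
gripper_force: 0.0
```

jog_arm(plan=[{"travel": [0.01, 0, 0], "rotation": [0, 0, 0], "gripper": 0.5}, {"travel": [0.01, 0, 0], "rotation": [0, 0, 0], "gripper": 0.5}, {"travel": [0.008, 0, 0], "rotation": [0, 0, 0], "gripper": 0.5}, {"travel": [0.008, 0, 0], "rotation": [0, 0, 0], "gripper": 0.5}, {"travel": [0.008, 0, 0], "rotation": [0, 0, 0], "gripper": 0.5}])

```text
time_s: 8.05
eef_pos: [0.5518, 0.2029, 0.0293]
orientation: [-0.0, 0.992, -0.126, -0.001]
contact_force: [-6.4, 0.9, 5.5]
opening: 0.0424
gripper_force: 3.1
```

```bash
python3 - <<'E'
from h import *; from bench import optics,sensors
q=sensors.sense();print(q["eef_pos"],q["contact_force"])
s=optics.grab_frame("scene");t=optics.grab_frame("top")
S,T=s["image"],t["image"]
g=lambda x:(255*(x/255)**.6).astype(np.uint8)
c=np.hstack([cv2.resize(g(S[100:220,310:430]),(400,400)),cv2.resize(g(T[90:250,120:280]),(400,400))])
cv2.imwrite("pics/s7.png",c[:,:,::-1])
E
```

```text
[0.5517921  0.20292434 0.02929226] [-6.42385689  0.88107608  5.53078601]
```

View pics/s7.png

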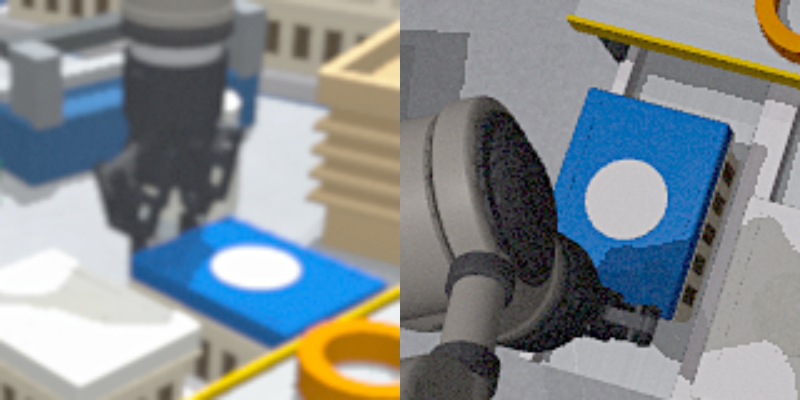

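The tub is sliding square, with the fingers on its near face. I'll push on 120 mm.

jog_arm(plan=[{"travel": [0.01, 0, 0], "rotation": [0, 0, 0], "gripper": 0.5}, {"travel": [0.01, 0, 0], "rotation": [0, 0, 0], "gripper": 0.5}, {"travel": [0.01, 0, 0], "rotation": [0, 0, 0], "gripper": 0.5}, {"travel": [0.01, 0, 0], "rotation": [0, 0, 0], "gripper": 0.5}, {"travel": [0.01, 0, 0], "rotation": [0, 0, 0], "gripper": 0.5}, {"travel": [0.01, 0, 0], "rotation": [0, 0, 0], "gripper": 0.5}, {"travel": [0.01, 0, 0], "rotation": [0, 0, 0], "gripper": 0.5}])

```text
time_s: 8.85
eef_pos: [0.6195, 0.1853, 0.0288]
orientation: [0.0, 0.992, -0.126, -0.001]
contact_force: [-5.3, 2.3, 3.1]
opening: 0.0427
gripper_force: 2.8
```

jog_arm(plan=[{"travel": [0.01, 0, 0], "rotation": [0, 0, 0], "gripper": 0.5}, {"travel": [0.01, 0, 0], "rotation": [0, 0, 0], "gripper": 0.5}, {"travel": [0.01, 0, 0], "rotation": [0, 0, 0], "gripper": 0.5}, {"travel": [0.01, 0, 0], "rotation": [0, 0, 0], "gripper": 0.5}, {"travel": [0.01, 0, 0], "rotation": [0, 0, 0], "gripper": 0.5}, {"travel": [0, 0, 0], "rotation": [0, 0, 0], "gripper": 0.5}])

```text
time_s: 9.45
eef_pos: [0.6696, 0.1721, 0.0286]
orientation: [-0.0, 0.992, -0.127, 0.001]
contact_force: [-0.0, -0.0, 0.1]
opening: 0.0426
gripper_force: 0.0
```

```bash
python3 - <<'E'
from h import *; from bench import optics,sensors
q=sensors.sense();print(q["eef_pos"],q["contact_force"])
s=optics.grab_frame("scene");t=optics.grab_frame("top")
S,T=s["image"],t["image"]
g=lambda x:(255*(x/255)**.6).astype(np.uint8)
c=np.hstack([cv2.resize(g(S[120:300,290:470]),(400,400)),cv2.resize(g(T[50:210,130:290]),(400,400))])
cv2.imwrite("pics/s8.png",c[:,:,::-1])
E
```

```text
[0.66962933 0.17213594 0.02862387] [-0.00812462 -0.03084605  0.09439391]
```

View pics/s8.png

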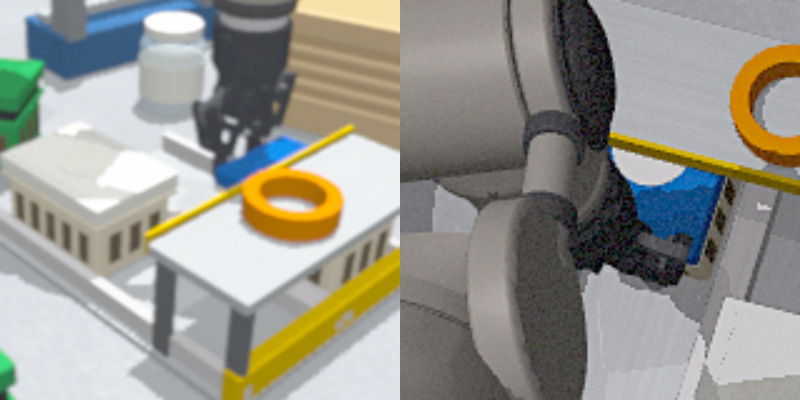

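The tub is part way under the shelf and the tape is untouched. I'll creep the last 20 mm to the stop, watching the force.

jog_arm(plan=[{"travel": [0.004, 0, 0], "rotation": [0, 0, 0], "gripper": 0.5}, {"travel": [0.004, 0, 0], "rotation": [0, 0, 0], "gripper": 0.5}, {"travel": [0.004, 0, 0], "rotation": [0, 0, 0], "gripper": 0.5}])

```text
time_s: 9.85
eef_pos: [0.6796, 0.1698, 0.0283]
orientation: [0.0, 0.992, -0.126, -0.001]
contact_force: [-3.9, 1.7, 2.0]
opening: 0.0424
gripper_force: 2.0
```

jog_arm(plan=[{"travel": [0.003, 0, 0], "rotation": [0, 0, 0], "gripper": 0.5}, {"travel": [0.002, 0, 0], "rotation": [0, 0, 0], "gripper": 0.5}])

```text
time_s: 10.05
eef_pos: [0.6799, 0.1695, 0.0282]
orientation: [0.0, 0.992, -0.126, -0.006]
contact_force: [-26.3, 3.4, 13.6]
opening: 0.0426
gripper_force: 13.5
```

jog_arm(plan=[{"travel": [0.002, 0, 0], "rotation": [0, 0, 0], "gripper": 0.5}, {"travel": [0.002, 0, 0], "rotation": [0, 0, 0], "gripper": 0.5}])

```text
time_s: 10.25
eef_pos: [0.6795, 0.1695, 0.0281]
orientation: [0.001, 0.992, -0.126, -0.01]
contact_force: [-42.0, 6.1, 21.7]
opening: 0.0428
gripper_force: 21.1
```

A hard stop. I'll back off, lift clear and verify.

jog_arm(plan=[{"travel": [-0.02, 0, 0], "rotation": [0, 0, 0], "gripper": 0.5}, {"travel": [-0.04, 0, 0], "rotation": [0, 0, 0], "gripper": 0.5}, {"travel": [-0.04, 0, 0], "rotation": [0, 0, 0], "gripper": 0.5}, {"travel": [-0.04, 0, -0.01], "rotation": [0, 0, 0], "gripper": 0.5}, {"travel": [-0.04, 0, -0.02], "rotation": [0, 0, 0], "gripper": 0.5}, {"travel": [0, 0, 0], "rotation": [0, 0, 0], "gripper": 0.5}, {"travel": [0, 0, 0], "rotation": [0, 0, 0], "gripper": 0.5}])

```text
time_s: 10.95
eef_pos: [0.5156, 0.2129, 0.0595]
orientation: [-0.0, 0.992, -0.126, 0.002]
contact_force: [1.3, -0.8, 0.4]
opening: 0.043
gripper_force: 0.0
```

```bash
python3 - <<'E'
from h import *; from bench import optics,sensors
import pickle
t=optics.grab_frame("top"); f0=pickle.load(open("f0.pkl","rb"))["top"]
o=np.array([.67785,.09967]);n=np.array([.968,-.25]);y=np.array([.25,.968])
c=blobs(t,*BLUE,(150,90,270,200))[0].reshape(-1,2)
P=np.array([(lambda p:((p[:2]-o)@n,(p[:2]-o)@y))(onz(t,*q,.096)) for q in c])
print("blue x,y range",P.min(0),P.max(0))
for s in np.arange(.03,.12,.015):
    k=abs(P[:,1]-s)<.004
    if k.any(): print(round(s,3),P[k,0].min())
OR=((3,180,100),(16,255,255))
for f in(f0,t):
    m=cv2.minAreaRect(blobs(f,*OR,(240,50,330,130))[0])[0]; print("tape",m)
    d=blobs(f,(0,0,150),(180,60,255),(235,170,325,265))[0]; print("white",cv2.minAreaRect(d)[:2])
E
```

```text
blue x,y range [-0.00734262  0.00884954] [0.05358957 0.12187984]
0.03 -0.0071883971086656485
0.045 -0.00695933940588566
0.06 -0.006857286279716475
0.075 -0.007113000616520546
0.09 -0.006882784305982048
0.105 -0.007139212318005531
tape (285.0, 89.5)
white ((274.4555358886719, 217.02528381347656), (64.43302154541016, 87.6462631225586))
tape (285.0, 89.5)
white ((270.2532958984375, 210.54217529296875), (79.81103515625, 83.55889892578125))
```

The near edge is square and at about -1 mm once the lid's visible side is allowed for, against +2 mm expected at the stop. The white tub's mask changed with the shadows, so one final look.

```bash
python3 - <<'E'
from h import *; from bench import optics
import pickle
t=optics.grab_frame("top")["image"]; f0=pickle.load(open("f0.pkl","rb"))["top"]["image"]
c=np.hstack([cv2.resize(x[60:280,150:370],(400,400)) for x in(f0,t)])
cv2.imwrite("pics/s9.png",c[:,:,::-1])
E
```

```text
(no output)
```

View pics/s9.png

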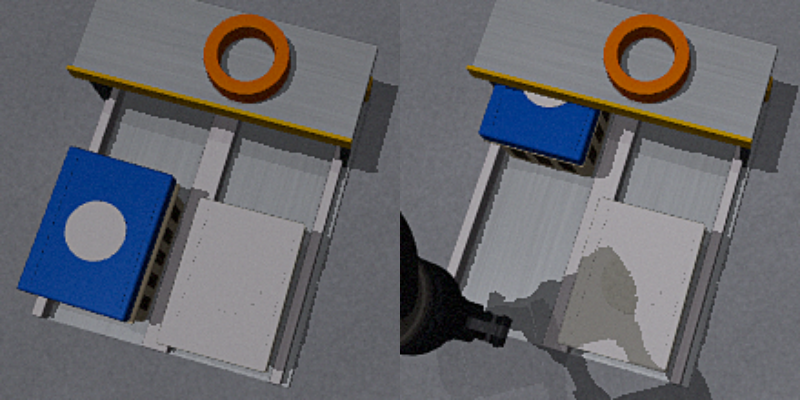

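The before and after views match for the white tub (corners (205,198) and (605,198), i.e. the same spot) and the tape ((247,58) and (647,58)). The blue tub stands square under the shelf.

```bash
python3 -c "
from bench import manip; print(manip.job_done())"
```

```text
the job is handed in; nothing more can be done
None
```

The job is handed in, result not reported back: the blue lid was pressed to its hard stop with no seal showing, the tub was slid under the shelf until it hit a hard stop (near edge within about 3 mm of where it should be at the back stop), and the white tub and tape roll look unmoved.

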